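# Load a blank wooden box into the side-stamping press past its spring stop

### The arm

A 6-joint arm with a two-finger parallel gripper is mounted at the origin on the work surface. World frame = base frame: x ahead of the robot, y to its left, z up, the work surface at z = 0. Lengths are in m, angles in rad, forces in N, time in s.
With the tool pointing down it reaches from about 0.25 to 0.775 m from the base axis. Payload 4 kg.
Tool frame: the origin (TCP) lies where the fingers leave the gripper's body, on its centre line; the fingertips stand 97 mm ahead of it and the grasp point (between the pads) lies 78 mm ahead of it; z points along the fingers, x is the direction in which the jaws open and shut, and the axes are right-handed (so a half turn about z gives the same grasp; the last joint's range is limited). The gripper opens to 94 mm and grips with 3 to 60 N. Pads are 16 mm wide; open, the fingers measure 119 mm over their backs; the gripper's body (75 mm by 177 mm) begins 78 mm behind the grasp point.
Start: joints at [1.188, 0.087, 1.371, -0, 1.684, -0.103], TCP at [0.152, 0.529, 0.303] pointing down, gripper open.
Joint ranges: [-3.1, 3.1], [-0.76, 2.03], [0.27, 2.55], [-1.08, 4.22], [0.17, 2.65], [-2.57, 2.57]. Speed limits (rad/s): [2.79, 2.79, 3.14, 3.14, 3.14, 3.14].

### API

Orientations are given as [roll, pitch, yaw] about the fixed x, y, z axes, in that order (R = Rz(yaw) Ry(pitch) Rx(roll)).
In Python, from bench import * gives the robot as it stands.
- The arm moves only by the tool jog_arm, never from a script. Its argument "moves" is a list of rows, each a list of 7 numbers: the turn, a rotation vector about the world's x, y, z in rad, then the shift along the world's x, y, z in mm, then the finger opening in mm, from 0 to 94. In form: [[rx, ry, rz, tx, ty, tz, fingers], ...]. A call has 1 to 12 rows; each row shifts and turns the commanded pose from where the row before left it; what a row does not reach is not made up. A row lasts 1/8 s, in which the tool goes at most 62.5 mm and 10.7 degrees, less where a joint would pass 70% of its speed; a pose out of reach is approached as far as the arm can. A call is refused whole if a number of a shift passes 62.5 or a number of a turn 0.188, either way. A call with a gripper value outside its range is refused whole. The fingers move at their own pace and stop on an object; the grip force is fixed at half the most. Time passes only in rows, so rows that do not move let the fingers close. It gives the time, the measured TCP pose, the force and the opening at its end, in the units of the state.
- get_obs(): the state, without advancing time (a new reading comes with each control period).
- snapshot(name): name is "side" or "top"; returns the picture (480x640x3 uint8, red, green, blue); there is no depth.
- get_calibration(name): a dict with "camera_matrix" (3x3 intrinsics, pixels), "R" (3x3) and "t" (3): a world point X has camera coordinates R X + t. Camera axes: x right, y down, z forward; pixel columns grow to the right and rows downward; lengths in m; the calibration is good to about 2 mm. A picture is of the moment at which its call begins. get_calibration takes no time and is no camera call.
- close_job(): hands the job in, once; it reports no verdict.
Trained networks look in the newest picture that a camera, given by its name, has taken for a name from the list of things; names that differ only in an ending like _2 or _b are one class to them, and where a whole thing is asked for, a point or a joint stands for the part that bears it (a point fixed in the world has none). Each returns a list of dicts, best first, with "conf" (0 to 1); they miss things now and then, are a little off and sometimes report something else, mostly with a low value. They report only what shows in the picture. A call takes as long as a camera call. They do not tell look-alikes from the thing itself.
- look_for(label, camera): "bbox" ([left, top, right, bottom] in pixels, round what is visible of it).
The state is a dict: "time": time; "joint_positions": joint angles; "qvel": joint speeds; "joint_torque": joint torques, N m; "tool_pos": TCP position; "ee_rot": TCP orientation; "wrist_force": force on the tool from outside, world axes, zero at the start; "wrist_torque": the same for the moment, N m; "width": finger opening in m.
Only numpy, scipy, OpenCV 4.12 (cv2) and the standard library are available. Lean on these libraries where they do the work, as an engineer would, in place of code of your own. Each camera call takes 0.05 s, during which the arm holds its last target.

### The job

Load the blank wooden box into the stamping press: with the fingertips, press the sprung stop plate down behind the box and, holding it down, push the box along the runners over the lowered red lugs until it is fully home against the two steel rest jaws. Then let the plate spring up so that its lugs stand behind the box, and move clear. Only push the box, never lift or tip it, and leave the other boxes, ink tin, brass figures and brush where they are.

Things in the scene. Friction and masses are not known exactly. Their poses are not given: they have to be found in the camera images.
- press: Side-stamping press, fixed at a varying place and yaw. x = feed direction, away from the operator towards the green housing; y left; z up. Origin: table height, on the centre line, in the plane of the operator-side faces of the two red lugs. Base plate x = -215 to 285 mm, 150 mm wide. Housing from x = 163 mm, 129 mm high; its hand lever (not used) reaches 216 mm high at x = 225 to 281 mm.
- runners (a point): Centre line of the bed at runner-top height, 36 mm above the table, at x = -215 mm of the press: the operator's end of the two white runners that carry the box. They run 340 mm along x with an open trough 66 mm wide between them. Outside them aluminium fences, 103 mm apart inside, 12 mm thick, tops 12 mm above the runner tops, guide the box. Fixed to the press, same axes.
- stop (a joint): Downward travel of the stop plate, m: 0 = up (springs hold it there), 0.012 = fully down at its end stop. About 4 N starts it, 8 N holds it fully down, pressed anywhere along it (it stays level). Held down 8 mm or more, its lugs are below the runner tops; 10 to 11 mm is a good depth. Let up early, it lifts the box, which is too light to hold it down.
- pad (a point): On the top face of the stop plate, centre line, 170 mm before the lugs' near faces: bare behind the box at the start. The plate is a flat strip in the trough, 62 mm wide, from x = -205 to 8 mm of the press, its near 63 mm black rubber, the rest steel. Up, its top is 35 mm above the table (1 mm below the runner tops). The point goes down with the plate; axes as the press.
- lugs (a point): On the plate's top face, centre line, at the near faces of its two red upturned lugs, at the plate's far end. Each lug is 8 mm long in x and 9 mm wide; the 44 mm gap between them lets a fingertip follow the box through while still pressing the plate. Up, the lugs stand 7.5 mm above the runner tops and block the box. Moves with the plate; axes as the press.
- rest (a point): At runner-top height, centre line, in the plane of the steel rest jaws' faces (113 mm past the lugs' near faces): where the middle of the box's lower front edge lies when home; the box's origin is then 50 mm before it and its back 5 mm past the lugs. Jaws reach 42 mm above the runners, y = 26 to 50 mm on both sides; the red stamp face between them is 5 mm farther back. Fixed.
- box: The blank box: square, open, of pale wood with finger-jointed corners, 100 x 100 mm, 42 mm high, walls and floor 8 mm, 110 to 230 g. It stands open side up on the runners between the fences, its front 10 to 40 mm before the lugs. Origin: centre of its underside; axes as the press.
- box_b: Finished box (same size, round red seal on two sides) on the table to the left, the lower of a stack of two. Bystander. Origin: centre of its underside.
- box_c: Finished box standing on box_b. Bystander.
- box_d: Finished box alone on the table. Bystander.
- tin: Closed red ink tin, 64 mm across, 24 mm high, beside the press. Bystander.
- figure_a: Brass figure, 40 mm across, 62 mm high, beside the press. Bystander.
- figure_b: Brass figure like figure_a, beside the press. Bystander.
- brush: Brush with a wooden handle, 200 mm long, lying on the table. Bystander.
Things that resemble listed ones, but are neither listed nor needed, are in the scene too. What is shaped like the box but blue or purple is not meant.

How it is judged:
By the outcome, as a careful person would: the job done as asked, in the order asked, and still so for the second after the job is handed in, with the robot touching nothing.
It also fails if it takes over 42 s, if anything falls off the work surface, if the arm or the gripper's body presses on something with over 40 N, if the wrist force passes 120 N, or if a joint passes its speed limit or range.

## Working session

There is one attempt and no reset: what is moved stays moved. The work goes in short steps, Python scripts to look and compute and a tool call to move; the robot and the scene stay as the last step left them, time stands still between calls to the robot, and variables do not carry over. Pictures are saved under pics/ and viewed, and the job is handed in when it is done.

Besides the shell and the picture viewer there is one more tool, called after "Request:" by a JSON object that holds its "api" and its "payload". jog_arm: Moves the arm, as the interface text tells. Its arguments: {"type":"object","properties":{"moves":{"type":"array","items":{"type":"array","items":{"type":"number"}}}},"required":["moves"]}

```bash
mkdir -p pics; ls
python3 - <<'E'
from bench import *
import cv2
o=get_obs();print({k:o[k] for k in('time','tool_pos','ee_rot','wrist_force','width')})
for c in('side','top'):
    im=snapshot(c);cv2.imwrite(f'pics/{c}0.png',im[:,:,::-1])
    print(c,get_calibration(c))
    for l in('press','box','stop','lugs','pad','runners'):print(l,[(d['bbox'],round(d['conf'],2)) for d in look_for(l,c)][:4])
E
```

```text
pics
{'time': 0.0, 'tool_pos': array([0.15174957, 0.52831313, 0.30154713]), 'ee_rot': array([-3.14135228e+00,  2.08198767e-03,  1.29103106e+00]), 'wrist_force': array([-1.06800205, -0.50853752, -0.12195283]), 'width': 0.0939981156773172}
side {'camera_matrix': array([[560.30914869,   0.        , 326.53230967],
       [  0.        , 560.30914869, 240.34678253],
       [  0.        ,   0.        ,   1.        ]]), 'R': array([[ 0.95749823, -0.28823158, -0.01094065],
       [-0.19771108, -0.62822852, -0.75248871],
       [ 0.21001778,  0.7226697 , -0.65851427]]), 't': array([-0.51828263,  0.15055417,  1.26659871])}
press [([269.3, 201.2, 504.8, 310.9], 0.66), ([175.9, 171.4, 244.9, 204.2], 0.66)]
box [([248.0, 129.3, 294.2, 168.1], 0.88), ([322.8, 395.3, 395.4, 473.5], 0.78), ([245.0, 156.5, 298.1, 178.3], 0.73), ([249.1, 315.9, 313.0, 380.5], 0.67)]
stop [([271.4, 254.9, 366.8, 284.8], 0.93)]
lugs [([323.2, 396.9, 394.4, 474.5], 0.59), ([274.4, 256.6, 368.1, 286.7], 0.48)]
pad [([277.2, 255.2, 369.8, 287.5], 0.95)]
runners [([268.7, 198.3, 499.9, 312.3], 0.68), ([175.0, 170.3, 241.8, 203.1], 0.38)]
top {'camera_matrix': array([[559.75649024,   0.        , 320.11914805],
       [  0.        , 559.75649024, 235.72616209],
       [  0.        ,   0.        ,   1.        ]]), 'R': array([[-0.00662058, -0.99995904, -0.00617107],
       [-0.9917451 ,  0.00735621, -0.12801384],
       [ 0.12805399,  0.0052726 , -0.99175318]]), 't': array([0.02773093, 0.53452574, 1.40799288])}
press [([326.7, 80.5, 403.9, 292.1], 0.91)]
box [([494.1, 246.0, 538.8, 286.4], 0.92), ([131.7, 226.9, 183.1, 276.5], 0.8), ([406.7, 279.4, 450.5, 326.3], 0.75), ([261.6, 265.1, 302.4, 308.9], 0.65)]
stop [([340.5, 204.2, 372.9, 287.5], 0.95), ([133.4, 225.7, 182.6, 276.2], 0.72)]
lugs [([341.5, 205.0, 374.0, 287.9], 0.58)]
pad [([343.8, 202.7, 371.5, 288.0], 0.64)]
runners [([327.0, 83.1, 407.5, 292.4], 0.94)]
```

View pics/side0.png

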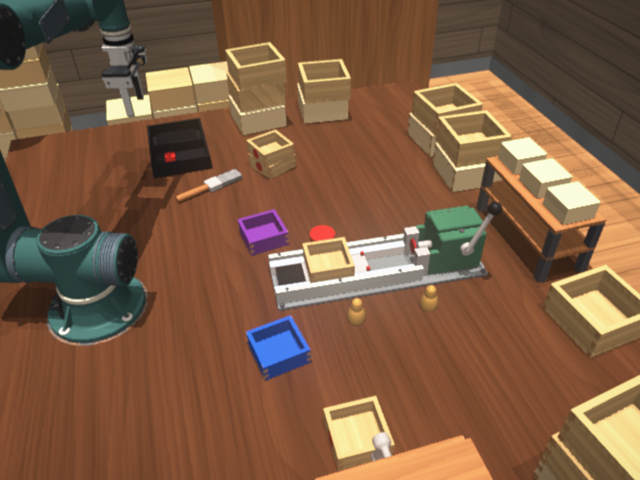

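View pics/top0.png

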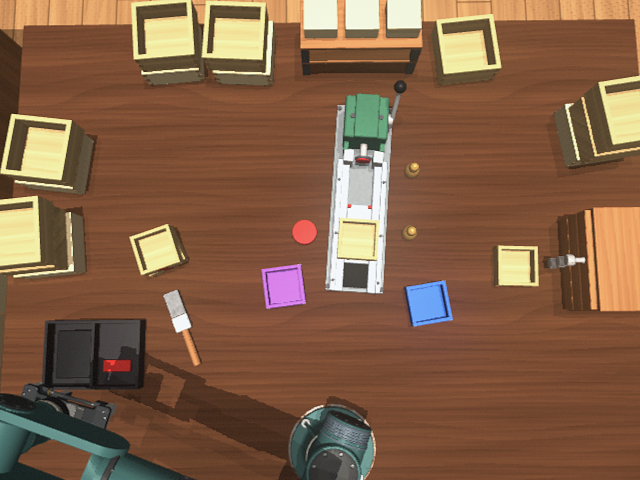

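Run:
```python
import cv2
a=cv2.imread('pics/top0.png')[70:305,300:430]
cv2.imwrite('pics/topc.png',cv2.resize(a,None,fx=2.5,fy=2.5,interpolation=cv2.INTER_CUBIC))
a=cv2.imread('pics/side0.png')[170:320,255:515]
cv2.imwrite('pics/sidec.png',cv2.resize(a,None,fx=3,fy=3,interpolation=cv2.INTER_CUBIC))
```

```text
(no output)
```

View pics/topc.png

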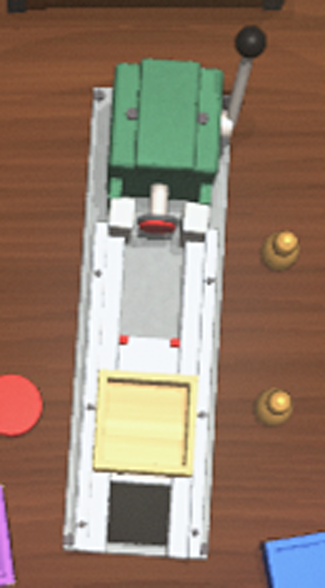

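View pics/sidec.png

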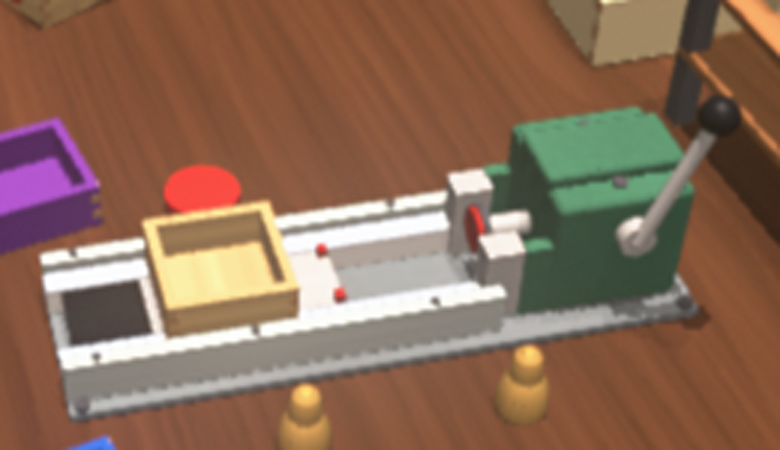

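The box on the press runners (top px ~(358,239), side ~(329,258)) is pale and unmarked, and it is the only box between the fences. The loose pale boxes (top (158,250) and (516,265)) are on the table, and the purple and blue ones are excluded. The crops confirm the first one as the target. Next I fit the press pose.

```bash
cat > fit.py <<'E'
from bench import *
import numpy as np
from scipy.optimize import least_squares
def proj(c,P):
    k=get_calibration(c);q=k['R']@P+k['t'];q=k['camera_matrix']@q;return q[:2]/q[2]
def W(p,l):
    c,s=np.cos(p[2]),np.sin(p[2]);return np.array([p[0]+c*l[0]-s*l[1],p[1]+s*l[0]+c*l[1],l[2]])
def T(cx,cy):return (300+cx/2.5-.3,70+cy/2.5-.3)
def S(cx,cy):return (255+cx/3-.33,170+cy/3-.33)
E
cat > a.py <<'E'
from fit import *
F=[('top',(-.142,.031,.035),T(107,482)),('top',(-.142,-.031,.035),T(171,484)),('top',(-.205,.031,.035),T(106,542)),('top',(-.205,-.031,.035),T(170,546)),
('top',(0,.0265,.0435),T(123.5,344)),('top',(0,-.0265,.0435),T(175,347)),
('side',(-.205,.031,.035),S(62,290)),('side',(-.142,.031,.035),S(140,281)),('side',(-.142,-.031,.035),S(152,335)),('side',(-.205,-.031,.035),S(75,346)),
('side',(.004,.0265,.0435),S(322,250)),('side',(.004,-.0265,.0435),S(340,295))]
f=lambda p:np.concatenate([proj(c,W(p,np.array(l)))-m for c,l,m in F])
r=least_squares(f,[.5,0,0],loss='soft_l1')
print(r.x);print(np.round(f(r.x).reshape(-1,2),1))
B=[('top',(-.05,.05,.078),T(99,474-5)),('top',(-.05,-.05,.078),T(192,475)),('top',(.05,.05,.078),T(103,372)),('top',(.05,-.05,.078),T(197,376)),
('side',(-.05,.05,.078),S(143,220)),('side',(.05,.05,.078),S(270,205)),('side',(-.05,-.05,.078),S(165,310+0)),('side',(.05,-.05,.078),S(298,290))]
p=r.x
g=lambda b:np.concatenate([proj(c,W(p,np.array(l)+[b[0],b[1],0]))-m for c,l,m in B])
s=least_squares(g,[-.08,0],loss='soft_l1');print('box in press',s.x);print(np.round(g(s.x).reshape(-1,2),1))
for n,l in(('pad',(-.17,0,0)),('rest',(.113,0,0)),('tip home',(.005,0,0))):print(n,W(p,l))
E
python3 a.py
python3 - <<'E'
import cv2
a=cv2.imread('pics/top0.png')[190:300,315:400]
cv2.imwrite('pics/z1.png',cv2.resize(a,None,fx=5,fy=5,interpolation=cv2.INTER_CUBIC))
E
```

```text
[ 0.60704886 -0.07818413 -0.08273362]
[[ 1.  -1.2]
 [-0.4 -0.1]
 [-0.3 -0.6]
 [-1.6 -0.3]
 [ 0.2 -0.9]
 [ 0.1 -0.6]
 [-1.   1.1]
 [-0.4  0. ]
 [ 0.3  0.4]
 [-1.5  1.1]
 [-0.3 -0.3]
 [-0.4 -0.1]]
box in press [-0.08506405 -0.00024951]
[[-2.5 -0.7]
 [ 0.5 -0.1]
 [-1.2 -1.6]
 [ 1.  -0.2]
 [-0.7  1. ]
 [-1.1 -0.2]
 [-0.   0.6]
 [-0.1  0.3]]
pad [ 0.43763034 -0.06413545  0.        ]
rest [ 0.71966235 -0.08752237  0.        ]
tip home [ 0.61203176 -0.07859733  0.        ]
```

View pics/z1.png

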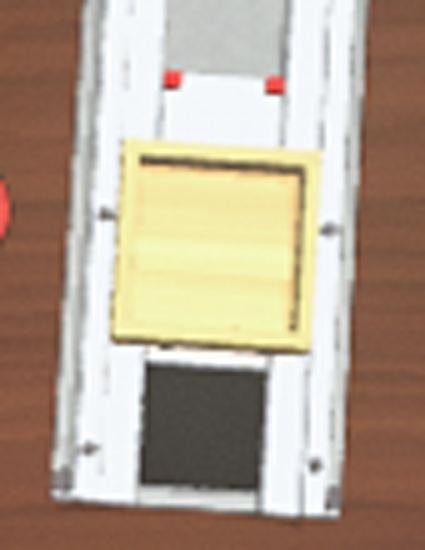

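Request:
{"api": "jog_arm", "payload": {"moves": [[0, 0, 0.016, 22, -45, 0, 0], [0, 0, 0.016, 22, -45, 0, 0], [0, 0, 0.016, 22, -45, 0, 0], [0, 0, 0.016, 22, -45, 0, 0], [0, 0, 0.016, 22, -45, 0, 0], [0, 0, 0.016, 22, -45, 0, 0], [0, 0, 0.016, 22, -45, 0, 0], [0, 0, 0.016, 22, -45, 0, 0], [0, 0, 0.016, 22, -45, 0, 0], [0, 0, 0.016, 22, -45, 0, 0], [0, 0, 0.016, 22, -45, 0, 0], [0, 0, 0.016, 22, -45, 0, 0]]}}

```text
time: 2.2
tool_pos: [0.4163, -0.013, 0.3031]
ee_rot: [3.14, -0.0, 1.483]
wrist_force: [-0.4, 0.6, -0.0]
width: 0.0005
```

Request:
{"api": "jog_arm", "payload": {"moves": [[0, 0, 0.005, 11, -26, -40, 0], [0, 0, 0, 10, -25, -43, 0], [0, 0, 0, 0, 0, -40, 0], [0, 0, 0, 0, 0, 0, 0], [0, 0, 0, 0, 0, 0, 0]]}}

```text
time: 2.82
tool_pos: [0.4376, -0.0624, 0.1814]
ee_rot: [3.139, 0.0, 1.488]
wrist_force: [0.6, -0.2, 0.6]
width: 0.0005
```

```bash
cat > look.py <<'E'
import sys
from fit import *
import cv2
n=sys.argv[1]
p=[0.60705,-0.07818,-0.08273]
o=get_obs();d=o['tool_pos'][:2]-p[:2];c,s=np.cos(p[2]),np.sin(p[2])
print(o['time'],o['tool_pos'],o['ee_rot'],o['wrist_force'],'press xy mm',1e3*np.array([c*d[0]+s*d[1],-s*d[0]+c*d[1]]),'tip z',o['tool_pos'][2]-.097)
a=snapshot('top')[130:300,300:430,::-1];b=snapshot('side')[170:320,255:515,::-1]
a=cv2.resize(a,None,fx=3,fy=3,interpolation=cv2.INTER_CUBIC);b=cv2.resize(b,None,fx=1.55,fy=1.55,interpolation=cv2.INTER_CUBIC)
b=cv2.copyMakeBorder(b,0,a.shape[0]-b.shape[0],0,0,cv2.BORDER_CONSTANT)
cv2.imwrite(f'pics/{n}.png',np.hstack([a,b]))
E
python3 look.py l1
```

```text
2.825 [ 0.43762729 -0.06240351  0.18139469] [3.13911149e+00 3.39272491e-04 1.48834804e+00] [ 0.58230387 -0.15493228  0.63967337] press xy mm [-170.14695933    1.72217168] tip z 0.08439468902778238
```

View pics/l1.png

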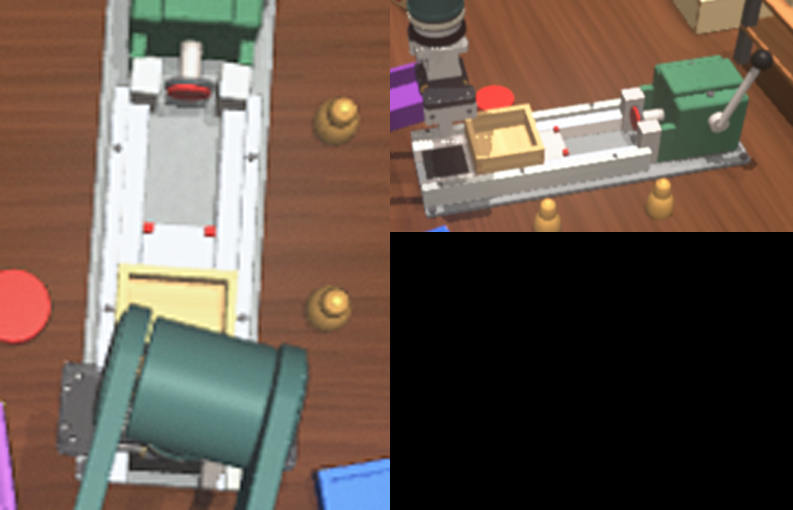

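The gripper is centred over the rubber, behind the box, in both views (left panel (185,410), right (450,125)). I'll correct y and lower it.

Request:
{"api": "jog_arm", "payload": {"moves": [[0, 0, 0, 0, -1.7, -15, 0], [0, 0, 0, 0, 0, -15, 0], [0, 0, 0, 0, 0, -12, 0], [0, 0, 0, 0, 0, -4, 0], [0, 0, 0, 0, 0, -4, 0], [0, 0, 0, 0, 0, -2, 0], [0, 0, 0, 0, 0, 0, 0], [0, 0, 0, 0, 0, 0, 0]]}}

```text
time: 3.92
tool_pos: [0.4367, -0.064, 0.1284]
ee_rot: [-3.141, -0.0, 1.488]
wrist_force: [-4.1, 1.2, 6.0]
width: 0.0003
```

Request:
{"api": "jog_arm", "payload": {"moves": [[0, 0, 0, 0, 0, -2, 0], [0, 0, 0, 0, 0, -2, 0], [0, 0, 0, 0, 0, -1, 0], [0, 0, 0, 0, 0, 0, 0], [0, 0, 0, 0, 0, 0, 0]]}}

```text
time: 4.55
tool_pos: [0.4368, -0.064, 0.1237]
ee_rot: [-3.141, -0.0, 1.488]
wrist_force: [-4.8, 1.3, 7.1]
width: 0.0004
```

```bash
python3 look.py l2
```

```text
4.55 [ 0.43682164 -0.06404462  0.12374196] [-3.14138516e+00 -6.28696239e-05  1.48810355e+00] [-4.80218878  1.25476745  7.08713052] press xy mm [-1.70814235e+02  2.01019276e-02] tip z 0.026741961675539577
```

View pics/l2.png

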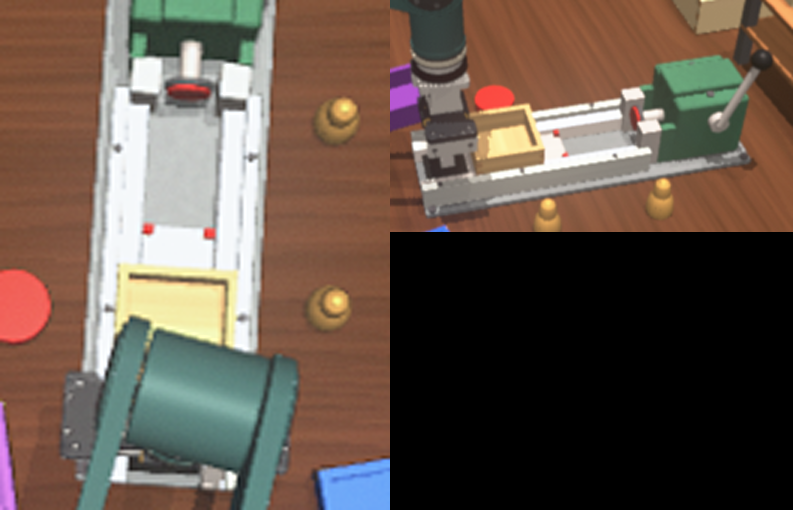

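Request:
{"api": "jog_arm", "payload": {"moves": [[0, 0, 0, 0, 0, -2, 0], [0, 0, 0, 5, -0.4, 0, 0], [0, 0, 0, 5, -0.4, 0, 0], [0, 0, 0, 5, -0.4, 0, 0], [0, 0, 0, 3, -0.3, 0, 0], [0, 0, 0, 3, -0.2, 0, 0], [0, 0, 0, 3, -0.3, 0, 0], [0, 0, 0, 3, -0.2, 0, 0], [0, 0, 0, 3, -0.3, 0, 0], [0, 0, 0, 3, -0.2, 0, 0]]}}

```text
time: 5.9
tool_pos: [0.4692, -0.067, 0.1217]
ee_rot: [-3.139, 0.001, 1.488]
wrist_force: [-6.5, -0.4, 8.7]
width: 0.0003
```

```bash
python3 look.py l3
```

```text
5.9 [ 0.46916899 -0.06699422  0.12171665] [-3.13914181e+00  7.25396892e-04  1.48814471e+00] [-6.54453948 -0.41727358  8.71693584] press xy mm [-138.33377609   -0.24636113] tip z 0.024716647549346146
```

View pics/l3.png

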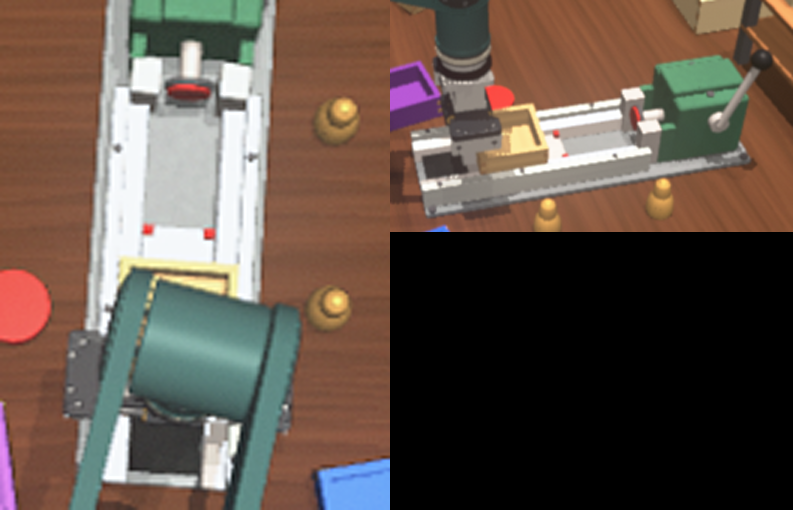

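The box has begun to move: its front edge went from row 267 to 261. The plate is 10.3 mm down. I'll keep pushing.

Request:
{"api": "jog_arm", "payload": {"moves": [[0, 0, 0, 4, -0.3, 0, 0], [0, 0, 0, 5, -0.4, 0, 0], [0, 0, 0, 5, -0.4, 0, 0], [0, 0, 0, 5, -0.4, 0, 0], [0, 0, 0, 5, -0.4, 0, 0], [0, 0, 0, 5, -0.4, 0, 0], [0, 0, 0, 5, -0.4, 0, 0], [0, 0, 0, 5, -0.4, 0, 0], [0, 0, 0, 5, -0.4, 0, 0], [0, 0, 0, 5, -0.4, 0, 0]]}}

```text
time: 7.25
tool_pos: [0.5182, -0.0709, 0.1217]
ee_rot: [-3.139, 0.001, 1.488]
wrist_force: [-6.1, -0.4, 7.5]
width: 0.0004
```

```bash
python3 look.py l4
```

```text
7.25 [ 0.51824885 -0.07085443  0.12173033] [-3.13934182e+00  6.34040344e-04  1.48816526e+00] [-6.14253612 -0.37019888  7.46660407] press xy mm [-8.91027876e+01 -3.76221386e-02] tip z 0.024730327300673816
```

View pics/l4.png

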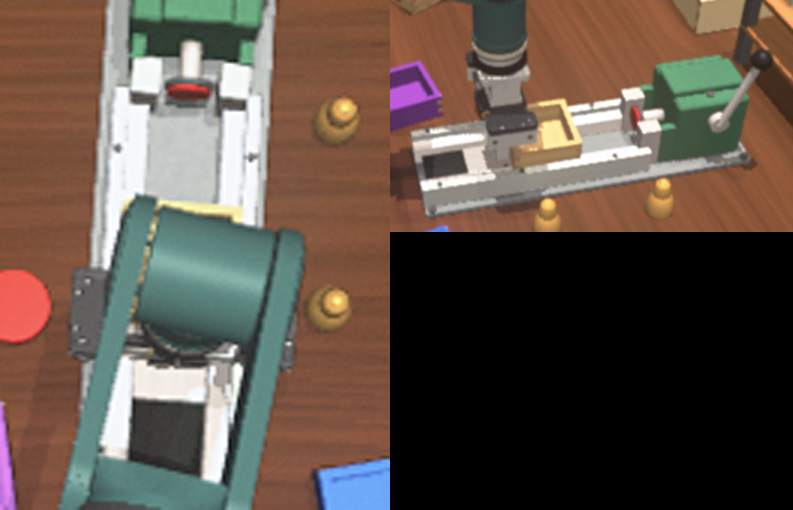

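The box is straight and its front is over the lowered lugs. I'll continue.

Request:
{"api": "jog_arm", "payload": {"moves": [[0, 0, 0, 5, -0.4, 0, 0], [0, 0, 0, 5, -0.4, 0, 0], [0, 0, 0, 5, -0.4, 0, 0], [0, 0, 0, 5, -0.4, 0, 0], [0, 0, 0, 5, -0.4, 0, 0], [0, 0, 0, 5, -0.5, 0, 0], [0, 0, 0, 5, -0.4, 0, 0], [0, 0, 0, 5, -0.4, 0, 0], [0, 0, 0, 5, -0.4, 0, 0], [0, 0, 0, 5, -0.5, 0, 0], [0, 0, 0, 5, -0.4, 0, 0], [0, 0, 0, 5, -0.4, 0, 0]]}}

```text
time: 8.85
tool_pos: [0.5783, -0.0759, 0.1218]
ee_rot: [-3.139, 0.001, 1.488]
wrist_force: [-6.7, 0.7, 7.5]
width: 0.0006
```

Request:
{"api": "jog_arm", "payload": {"moves": [[0, 0, 0, 5, -0.4, 0, 0], [0, 0, 0, 5, -0.5, 0, 0], [0, 0, 0, 4, -0.3, 0, 0], [0, 0, 0, 3, -0.3, 0, 0], [0, 0, 0, 2, -0.2, 0, 0], [0, 0, 0, 2, -0.1, 0, 0], [0, 0, 0, 0, 0, 0, 0]]}}

```text
time: 9.72
tool_pos: [0.5994, -0.0777, 0.1219]
ee_rot: [-3.14, 0.001, 1.488]
wrist_force: [-4.3, 0.6, 7.3]
width: 0.0006
```

```bash
python3 look.py l5
```

```text
9.725 [ 0.59944229 -0.07770787  0.12193403] [-3.14023325e+00  5.73878597e-04  1.48800418e+00] [-4.33635616  0.61490483  7.28156619] press xy mm [-7.62070264 -0.15815678] tip z 0.024934029987335543
```

View pics/l5.png

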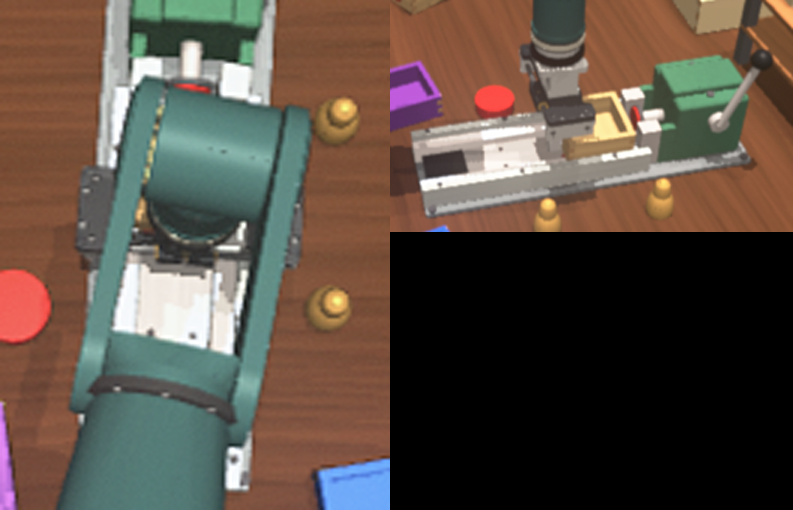

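The box is near the jaws with about 12 mm left. I'll creep and watch the force.

Request:
{"api": "jog_arm", "payload": {"moves": [[0, 0, 0, 2, -0.2, -0.3, 0], [0, 0, 0, 2, -0.1, 0, 0], [0, 0, 0, 2, -0.2, 0, 0], [0, 0, 0, 2, -0.2, 0, 0], [0, 0, 0, 1, -0.1, 0, 0], [0, 0, 0, 1, 0, 0, 0]]}}

```text
time: 10.58
tool_pos: [0.6092, -0.0785, 0.1218]
ee_rot: [-3.14, 0.001, 1.488]
wrist_force: [-6.6, 0.4, 7.2]
width: 0.0003
```

Request:
{"api": "jog_arm", "payload": {"moves": [[0, 0, 0, 1, -0.1, 0, 0], [0, 0, 0, 1, -0.1, 0, 0]]}}

```text
time: 10.82
tool_pos: [0.6104, -0.0787, 0.1219]
ee_rot: [-3.137, 0.001, 1.488]
wrist_force: [-11.6, -0.4, 10.6]
width: 0.0003
```

Request:
{"api": "jog_arm", "payload": {"moves": [[0, 0, 0, 1, -0.1, 0, 0], [0, 0, 0, 0, 0, 0, 0]]}}

```text
time: 11.08
tool_pos: [0.6105, -0.0787, 0.1219]
ee_rot: [-3.135, 0.0, 1.488]
wrist_force: [-13.2, -0.1, 12.0]
width: 0.0008
```

```bash
python3 look.py l6
```

```text
11.075 [ 0.61052768 -0.07872322  0.1218765 ] [-3.13497570e+00  4.62879847e-04  1.48777512e+00] [-13.2021467   -0.14043081  11.97760901] press xy mm [ 3.51067523 -0.25398384] tip z 0.024876503489953156
```

View pics/l6.png

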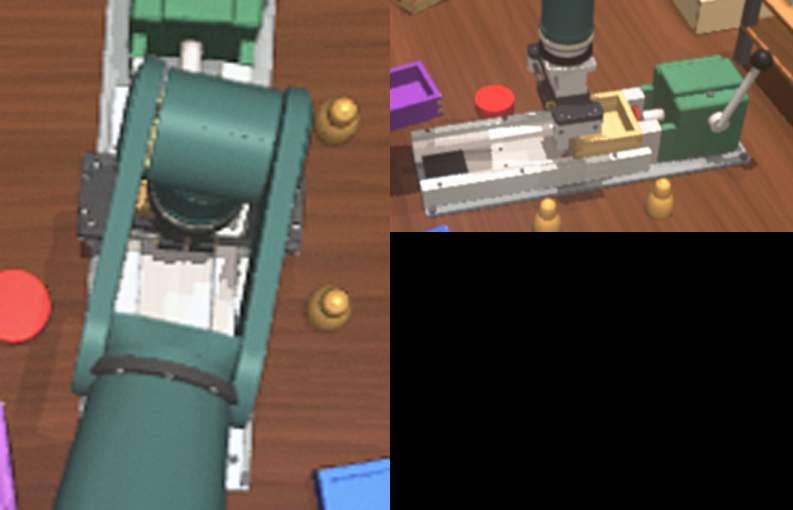

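Request:
{"api": "jog_arm", "payload": {"moves": [[0, 0, 0, 1, -0.1, 0, 0], [0, 0, 0, 1, -0.1, 0, 0], [0, 0, 0, 0, 0, 0, 0]]}}

```text
time: 11.55
tool_pos: [0.6109, -0.079, 0.1219]
ee_rot: [-3.13, 0.001, 1.488]
wrist_force: [-19.3, -0.1, 15.3]
width: 0.0005
```

The push has stalled firmly (19 N, 0.4 mm over 2 mm commanded), so the box is home. I'll back off a little with the plate held down, then look before releasing.

Request:
{"api": "jog_arm", "payload": {"moves": [[0, 0, 0, -2, 0.2, 0, 0], [0, 0, 0, -2, 0.2, 0, 0], [0, 0, 0, -1.5, 0.1, 0, 0], [0, 0, 0, 0, 0, 0, 0]]}}

```text
time: 12.05
tool_pos: [0.6098, -0.0788, 0.1225]
ee_rot: [3.14, 0.001, 1.488]
wrist_force: [-3.3, -0.7, 6.9]
width: 0.0008
```

```bash
python3 look.py l7
python3 - <<'E'
from fit import *
import cv2
a=snapshot('side')[200:275,350:450,::-1]
cv2.imwrite('pics/s7.png',cv2.resize(a,None,fx=7,fy=7,interpolation=cv2.INTER_CUBIC))
E
```

```text
12.05 [ 0.60979643 -0.07882312  0.12246459] [3.13959870e+00 1.17432904e-03 1.48793301e+00] [-3.30930971 -0.65369003  6.93076884] press xy mm [ 2.79018142 -0.4139646 ] tip z 0.02546459304709417
```

View pics/s7.png

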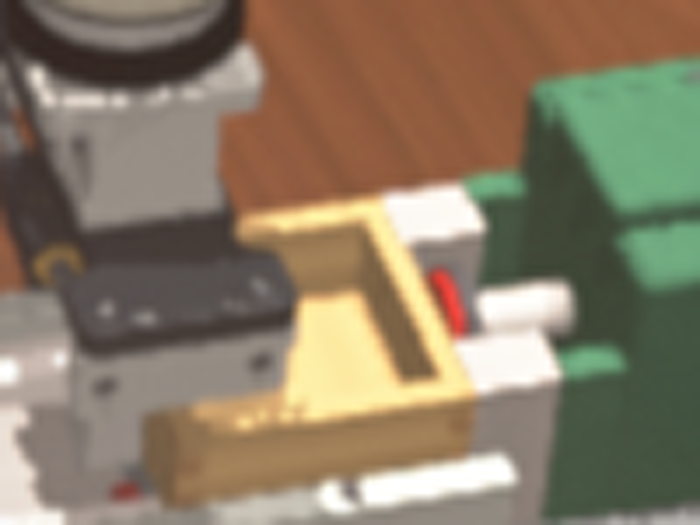

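The box is flush against both jaws ((390,215) and (465,380) in the crop), and the near lug at (125,490) is behind it and lowered. I'll back off slightly more, then release.

Request:
{"api": "jog_arm", "payload": {"moves": [[0, 0, 0, -2, 0.2, 0, 0], [0, 0, 0, 0, 0, 0, 0], [0, 0, 0, 0, 0, 2, 0], [0, 0, 0, 0, 0, 2, 0], [0, 0, 0, 0, 0, 2, 0], [0, 0, 0, 0, 0, 2, 0], [0, 0, 0, 0, 0, 2, 0], [0, 0, 0, 0, 0, 3, 0], [0, 0, 0, 0, 0, 3, 0], [0, 0, 0, 0, 0, 3, 0], [0, 0, 0, 0, 0, 5, 0]]}}

```text
time: 13.58
tool_pos: [0.6069, -0.0779, 0.1438]
ee_rot: [-3.14, -0.0, 1.488]
wrist_force: [0.1, -0.5, 0.6]
width: 0.0005
```

Request:
{"api": "jog_arm", "payload": {"moves": [[0, 0, 0, 0, 0, 10, 0], [0, 0, 0, 0, 0, 20, 0], [0, 0, 0, 0, 0, 35, 0], [0, 0, 0, 0, 0, 45, 0], [0, 0, 0, -20, 0, 40, 0], [0, 0, 0, -40, 20, 20, 0], [0, 0, 0, -40, 40, 0, 0], [0, 0, 0, -40, 45, 0, 0], [0, 0, 0, -30, 45, 0, 0], [0, 0, 0, -30, 45, 0, 0], [0, 0, 0, 0, 0, 0, 0]]}}

```text
time: 14.95
tool_pos: [0.4057, 0.1191, 0.3158]
ee_rot: [3.139, -0.001, 1.494]
wrist_force: [0.2, 0.1, 0.3]
width: 0.0005
```

```bash
python3 look.py l8
python3 - <<'E'
from fit import *
import cv2
a=snapshot('side')[190:285,335:465,::-1]
cv2.imwrite('pics/s8.png',cv2.resize(a,None,fx=6,fy=6,interpolation=cv2.INTER_CUBIC))
cv2.imwrite('pics/full8.png',snapshot('top')[:,:,::-1])
E
```

```text
14.95 [0.4056587  0.11911639 0.31577896] [ 3.13934472e+00 -1.22917044e-03  1.49351887e+00] [0.20171966 0.08895061 0.28843617] press xy mm [-217.00622093  179.97949842] tip z 0.21877895875548112
```

View pics/s8.png

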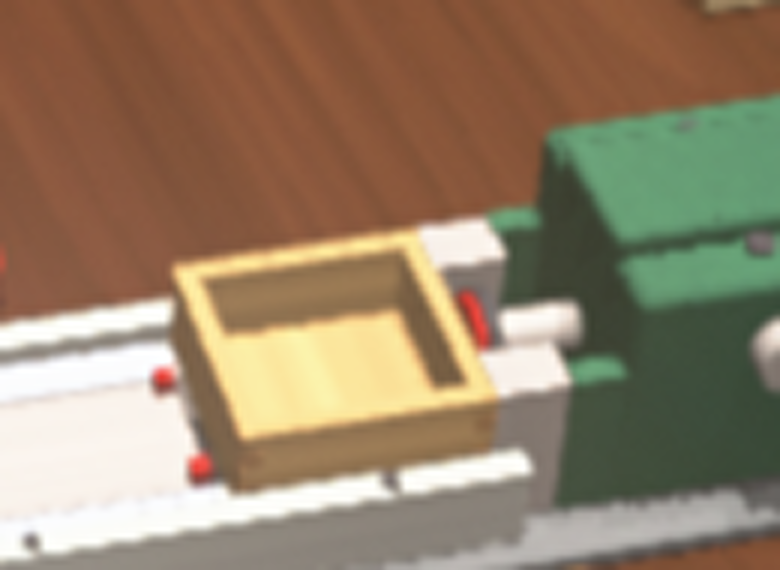

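View pics/l8.png

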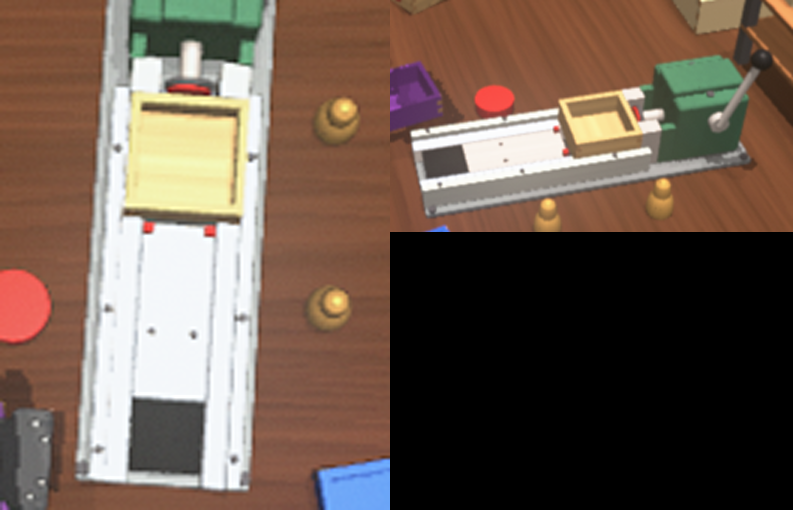

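View pics/full8.png

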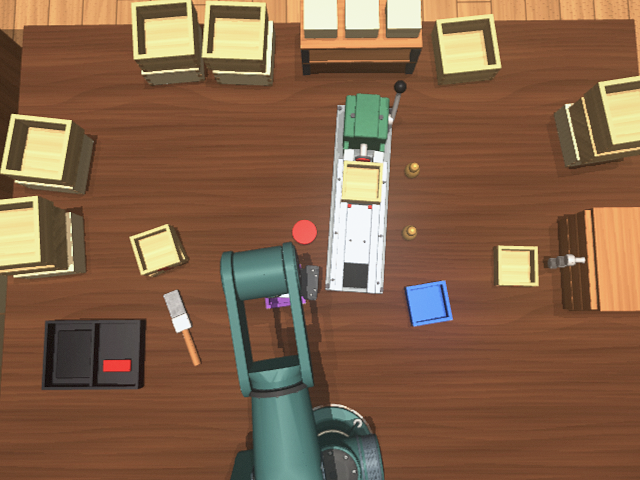

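The box sits flush on both jaws, and both red lugs stand up behind it (crop (162,380) and (200,467)). The bystanders have not moved, and the arm is clear with about zero force. I'm handing in.

```bash
python3 -c "
from bench import *
print(close_job())"
```

```text
the job is handed in; nothing more can be done
None
```

The blank box is loaded in the press, and I handed the job in at about 15 s of the 42 s allowed. With closed fingertips I held the stop plate about 10 mm down and pushed the box over the lowered lugs until it stalled against the rest jaws. The push force there was about 19 N. I then backed the fingers off, let the plate spring up and moved the arm clear.

**Last checks:** The pictures show the box level and flush with both jaws, with both red lugs up behind it. The tin, figures, brush and other boxes are where they were, and the wrist force is about zero.

**One disagreement:** The fingertips stalled 1 to 1.5 mm short of the position I had calculated for the box being home. That is within the calibration error, and the pictures showed no gap at the jaws. I did not re-measure the box's final position numerically.

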